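# Seat the keyed lid of the dust filter pot

### The job

The lid of the larger filter pot is standing proud, because its key rests on top of the rim instead of in its notch. Without lifting the lid off, turn it on the rim until the wide key drops into the wide notch and the lid lies fully home, flush on the rim all round, then let go. Leave the smaller filter pot where it stands.

Things in the scene. Friction and masses are not known exactly. Their poses are not given: they have to be found in the camera images.
- pot: The larger filter pot, grey, bolted down: 128 mm across, 100 mm high, foot flange 176 mm, pipe stub low at its -x side. Origin on its axis at bench level, z up. Dark steel rim ring 112 mm inside, 148 mm outside, top 100 mm above origin, with three notches 14 mm deep: a wide one (53 mm) in its +x direction, two narrow (40 mm) at 135 degrees to either side. Lid home: grip point 128 mm above this origin.
- lid_grip (a point): Grip point of the larger pot's loose lid (0.25-0.5 kg): mid black bar handle, 22 mm above the lid's top, 28 mm above its underside. Bar 64 mm long along the lid's x, 14 mm wide, top 14 mm above this point. z up. Aluminium disc 128 mm across, 6 mm thick; a spigot below, 104 mm across and 20 mm deep, keeps it centred with 4 mm play. At start it stands level, 10 mm proud, 30-70 degrees off its seat.
- lid_key (a point): Outer end of the lid's key, at the height of the lid's underside: a tab 24 mm wide in the lid's +x direction, ending 84 mm from the axis. The key and two small feet (12 mm wide, at 135 degrees to either side) reach 10 mm below the underside and now stand on the rim. Within 10 degrees of the lid's x agreeing with the pot's x all three fall into their notches by the lid's own weight.
- small_pot: A smaller loose filter pot of the same make (80 mm diameter, 106 mm high to the top of its bar, 100 mm foot, 1.3 kg), its own lid already home: to be left alone. Origin on its axis at bench level, z up.
Not all that is in view belongs to the job. Of the things shaped like the part that bears lid_grip, the aluminium one is meant.

How it is judged:
By the outcome, as a careful person would: the job done as asked, in the order asked, and still so for the second after the job is handed in, with the robot touching nothing.
It also fails if it takes over 32 s, if anything falls off the work surface, if the arm or the gripper's body presses on something with over 40 N, if the wrist force passes 120 N, or if a joint passes its speed limit or range.

### The arm

A 7-joint arm with a two-finger parallel gripper is mounted at the origin on the work surface. World frame = base frame: x ahead of the robot, y to its left, z up, the work surface at z = 0. Lengths are in m, angles in degrees, forces in N, time in s.
With the tool pointing down it reaches from about 0.4 to 0.85 m from the base axis. Payload 4.4 kg.
Tool frame: the origin (TCP) lies midway between the tips of the shut fingers; the grasp point (between the pads) lies 19 mm behind it (robot.tcp_to_grasp is the distance from the TCP to the grasp point, in m); x points along the fingers, y is the direction in which the jaws open and shut, and the axes are right-handed (so a half turn about x gives the same grasp; the last joint's range is limited). The gripper opens to 94 mm and grips with 3 to 60 N. Pads are 16 mm wide; open, the fingers measure 119 mm over their backs; the gripper's body (75 mm by 177 mm) begins 78 mm behind the grasp point.
Start: joints at [73.465, 36.005, 2.206, 86.941, -1.547, 57.084, -1.146], TCP at [0.144, -0.634, 0.205] pointing down, gripper open.
Joint ranges: [-175.42, 175.42], [-21.48, 121.26], [-71.46, 75.88], [10.55, 141.38], [-63.04, 243.04], [13.31, 113.54], [-168.57, 168.57]. Speed limits (degrees/s): [147.25, 147.25, 180, 180, 180, 180, 180].

### API

Orientations are given as a 3x3 rotation matrix whose columns are the frame's x, y, z axes.
In Python, from station import observe, viewer, job, robot gives the robot as it stands. The module is installed in compiled form; this text tells all that it offers.
- The arm moves only by the tool servo_tool, never from a script. Its argument "plan" is a list of rows, each a list of 7 numbers: the shift along the tool's x, y, z in m, then the turn, a rotation vector about the tool's x, y, z in degrees, then the finger opening in m, from 0 to 0.094. A call has 1 to 12 rows; each row is the pose to reach, as a shift and turn from the pose commanded when the call began, along the tool's axes at that moment; what a row does not reach only later rows make up. A row lasts 1/8 s, in which the tool goes at most 62.5 mm and 10.7 degrees, less where a joint would pass 70% of its speed; a pose out of reach is approached as far as the arm can. A call with a gripper value outside its range is refused whole. The fingers move at their own pace and stop on an object; "squeeze" is the grip in N (left out, the last holds). Time passes only in rows, so rows that repeat a pose let the fingers close. It gives the time, the measured TCP pose, the force and the opening at its end, in the units of the state.
- observe(): the state, without advancing time (a new reading comes with each control period).
- viewer.camera(name): name is "scene" or "side" or "wrist"; returns the picture (400x640x3 uint8, red, green, blue); there is no depth.
- viewer.calibration(name): a dict with "fx", "fy", "cx", "cy" (pixels), "k1" (the pictures are not rectified: a ray, as slopes to the right and down, at radius r is drawn at 1 + k1 r^2 times it, then the intrinsics apply), "world_to_cam" (4x4, takes a point from world to camera coordinates); the wrist camera has in their place "hand_eye" (4x4, takes a point from camera to tool coordinates, whose origin is the TCP and whose axes are the tool frame's). Camera axes: x right, y up, looking along -z (the intrinsics and any distortion apply to the point x, -y, -z); pixel columns grow to the right and rows downward; lengths in m; the calibration is good to about 2 mm. A picture is of the moment at which its call begins: read the wrist's pose just before it. calibration takes no time and is no camera call.
- job.job_done(): hands the job in, once; it reports no verdict.
The state is a dict: "time": time; "joint_positions": joint angles; "qvel": joint speeds; "joint_efforts": joint torques, N m; "tcp_pos": TCP position; "ee_rot": TCP orientation; "wrist_force": force on the tool from outside, world axes, zero at the start; "moment": the same for the moment, N m; "grip_width": opening from 0.0 (shut) to 1.0 (fully open).
Only numpy, scipy, OpenCV 4.12 (cv2) and the standard library are available. Lean on these libraries where they do the work, as an engineer would, in place of code of your own. Each camera call takes 0.05 s, during which the arm holds its last target.

## Working session

There is one attempt and no reset: what is moved stays moved. The work goes in short steps, Python scripts to look and compute and a tool call to move; the robot and the scene stay as the last step left them, time stands still between calls to the robot, and variables do not carry over. Pictures are saved under pics/ and viewed, and the job is handed in when it is done.

Besides the shell and the picture viewer there is one more tool, called after ">>>" as a command line: name --pt "numbers of a row" for each row, then --argument value for the rest. servo_tool: Moves the arm, as the interface text tells. Its arguments: {"type":"object","properties":{"plan":{"type":"array"},"squeeze":{"type":"number"}},"required":["plan"]}

```bash
mkdir -p pics
python3 - <<'E'
from station import observe, viewer, job, robot
import cv2,numpy as np
s=observe()
for k,v in s.items(): print(k,np.round(v,4).tolist())
for n in ["scene","side","wrist"]:
    im=viewer.camera(n); cv2.imwrite(f"pics/{n}0.png",im[:,:,::-1])
    c=viewer.calibration(n); print(n,{k:np.round(v,4).tolist() for k,v in c.items()})
print(robot.tcp_to_grasp)
E
```

```text
time 0.0
joint_positions [73.4635, 36.0577, 2.2029, 86.9951, -1.5487, 57.0839, -1.1443]
qvel [-0.0319, 0.1273, -0.003, -0.0684, 0.043, 0.0586, 0.1046]
joint_efforts [0.0, -54.9727, 1.1432, -18.6642, -0.0523, 0.0235, 0.0002]
tcp_pos [0.1435, -0.6333, 0.2046]
ee_rot [[-0.0004, 0.221, -0.9753], [0.0018, -0.9753, -0.221], [-1.0, -0.0019, 0.0]]
wrist_force [-1.0036, 0.4913, 0.1234]
moment [-0.0699, -0.0252, -0.0432]
grip_width 1.0028
scene {'fx': 496.2294, 'fy': 496.2294, 'cx': 315.6335, 'cy': 204.7824, 'k1': 0.0301, 'world_to_cam': [[-0.6996, 0.7145, 0.0103, 0.1616], [-0.4994, -0.4992, 0.7081, 0.1952], [0.5111, 0.4902, 0.706, -1.6569], [0.0, 0.0, 0.0, 1.0]]}
side {'fx': 378.3529, 'fy': 378.3529, 'cx': 313.5262, 'cy': 195.2142, 'k1': 0.0032, 'world_to_cam': [[-0.9247, -0.3803, 0.0183, 0.4129], [0.2914, -0.6759, 0.677, -0.0686], [-0.2451, 0.6313, 0.7358, -1.0168], [0.0, 0.0, 0.0, 1.0]]}
wrist {'fx': 282.0232, 'fy': 282.0232, 'cx': 317.5991, 'cy': 196.7681, 'k1': -0.0206, 'hand_eye': [[-0.0001, 0.2451, -0.9695, -0.1799], [1.0, 0.0004, 0.0, 0.0002], [0.0004, -0.9695, -0.2451, -0.0714], [0.0, 0.0, 0.0, 1.0]]}
0.0188
```

View pics/scene0.png

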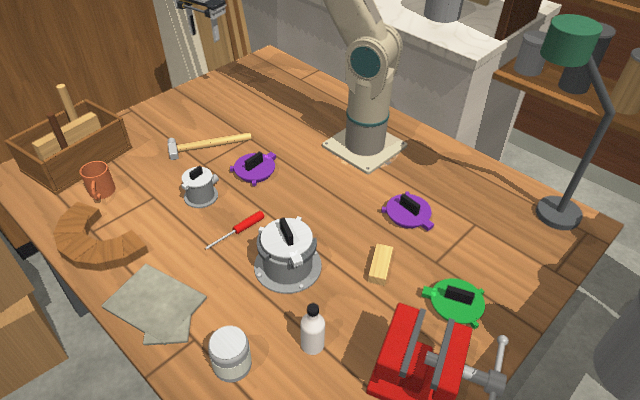

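View pics/side0.png

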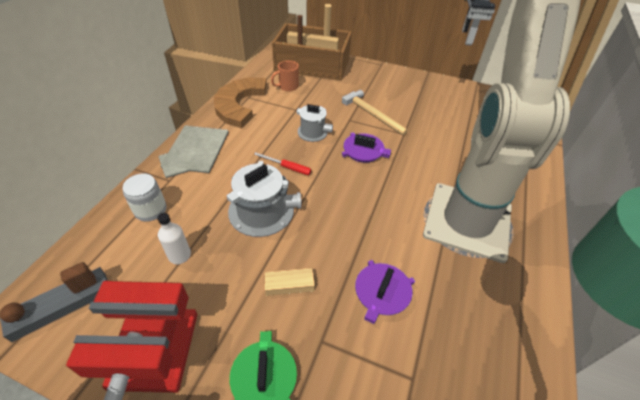

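View pics/wrist0.png

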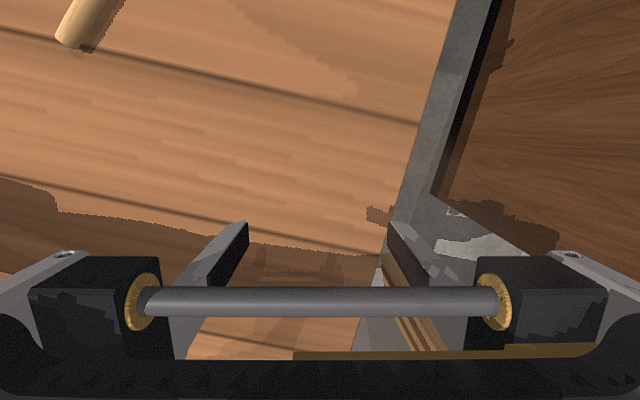

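```bash
cat > h.py <<'E'
import numpy as np,cv2
from station import viewer,observe
def ray(n,u,v,state=None):
    c=viewer.calibration(n)
    d=np.array([(u-c['cx'])/c['fx'],(v-c['cy'])/c['fy']]);s=d.copy()
    for _ in range(20): s=d/(1+c['k1']*(s@s))
    dc=np.array([s[0],-s[1],-1.])
    if 'world_to_cam' in c:
        T=np.linalg.inv(np.array(c['world_to_cam']))
    else:
        W=np.eye(4);W[:3,:3]=state['ee_rot'];W[:3,3]=state['tcp_pos'];T=W@np.array(c['hand_eye'])
    return T[:3,3],T[:3,:3]@dc
def onz(n,u,v,z,state=None):
    o,d=ray(n,u,v,state);return o+d*(z-o[2])/d[2]
def proj(n,p,state=None):
    c=viewer.calibration(n)
    if 'world_to_cam' in c: T=np.array(c['world_to_cam'])
    else:
        W=np.eye(4);W[:3,:3]=state['ee_rot'];W[:3,3]=state['tcp_pos'];T=np.linalg.inv(W@np.array(c['hand_eye']))
    q=T[:3,:3]@np.array(p)+T[:3,3]
    s=np.array([q[0],-q[1]])/-q[2]; s=s*(1+c['k1']*(s@s))
    return s*[c['fx'],c['fy']]+[c['cx'],c['cy']]
E
python3 - <<'E'
import cv2
a=cv2.imread('pics/scene0.png')[200:300,235:340];b=cv2.imread('pics/side0.png')[150:240,215:315]
cv2.imwrite('pics/za.png',cv2.resize(a,None,fx=6,fy=6,interpolation=cv2.INTER_CUBIC))
cv2.imwrite('pics/zb.png',cv2.resize(b,None,fx=6,fy=6,interpolation=cv2.INTER_CUBIC))
E
```

```text
(no output)
```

View pics/za.png

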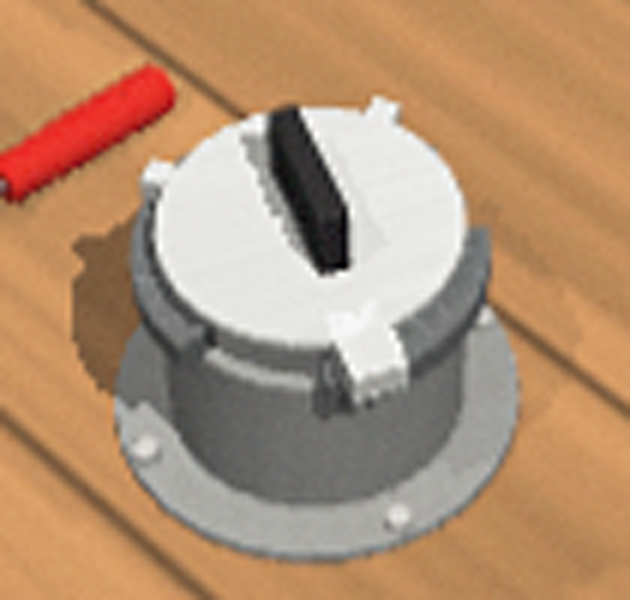

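View pics/zb.png

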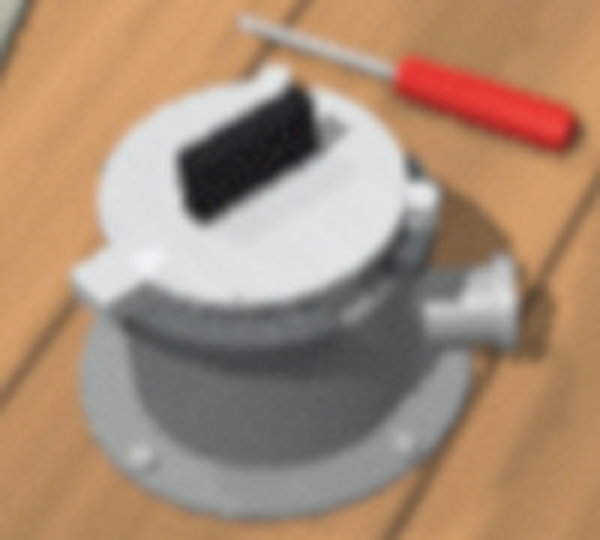

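Run:
```python
from h import *
def circ(P):
    A=np.c_[2*P[:,:2],np.ones(len(P))];x=np.linalg.lstsq(A,(P[:,:2]**2).sum(1),rcond=None)[0]
    return x[:2],np.sqrt(x[2]+x[:2]@x[:2])
Z=lambda pts,n,z:np.array([onz(n,(235 if n=='scene' else 215)+(x+.5)/6-.5,(200 if n=='scene' else 150)+(y+.5)/6-.5,z) for x,y in pts])
def rep(name,n,pts,z):
    P=Z(pts,n,z);c,r=circ(P);print(name,n,c.round(4),r.round(4))
rep('lid','scene',[(157,230),(200,150),(300,108),(400,132),(462,200),(455,275),(250,343),(190,300),(420,325)],.116)
rep('lid','side',[(98,185),(130,125),(220,83),(350,100),(405,170),(390,235),(320,290),(240,305),(160,285)],.116)
rep('flange','scene',[(118,415),(150,490),(200,530),(300,558),(400,543),(480,490),(518,400)],.006)
rep('flange','side',[(82,370),(110,440),(170,495),(260,520),(350,505),(430,450),(468,385)],.006)
# bar ends top, z=.1+.01+.006+.036=.152? grip 28 above underside(.11)=.138, top .152
def pr(name,n,pts,z): print(name,n,Z(pts,n,z)[:,:2].round(4).tolist())
pr('bar top ends','scene',[(286,112),(335,215)],.152)
pr('bar top ends','side',[(188,160),(303,95)],.152)
pr('key end','scene',[(378,360)],.116)
pr('key end','side',[(85,273)],.116)
pr('notch edges','scene',[(197,340),(325,365)],.100)
pr('stub end','side',[(505,300)],.03)
s=observe();print(s['tcp_pos'])
```

```text
lid scene [0.5259 0.1887] 0.0643
lid side [0.5251 0.1875] 0.065
flange scene [0.5259 0.187 ] 0.0867
flange side [0.5216 0.1884] 0.0861
bar top ends scene [[0.5125, 0.1596], [0.5369, 0.2141]]
bar top ends side [[0.5353, 0.2147], [0.5109, 0.163]]
key end scene [[0.5558, 0.2571]]
key end side [[0.563, 0.2569]]
notch edges scene [[0.591, 0.1891], [0.5636, 0.2346]]
stub end side [[0.4352, 0.1335]]
[ 0.14350566 -0.63346847  0.20475916]
```

>>> servo_tool --pt "-0.02 -0.03 -0.05 -4 0 0 0.094" --pt "-0.03 -0.06 -0.105 -8 0 0 0.094" --pt "-0.05 -0.092 -0.158 -12 0 0 0.094" --pt "-0.065 -0.123 -0.211 -16 0 0 0.094" --pt "-0.065 -0.154 -0.264 -20 0 0 0.094" --pt "-0.065 -0.185 -0.317 -24 0 0 0.094" --pt "-0.065 -0.215 -0.37 -28 0 0 0.094" --pt "-0.065 -0.246 -0.422 -32 0 0 0.094" --pt "-0.065 -0.305 -0.438 -35 0 0 0.094" --pt "-0.065 -0.364 -0.455 -38 0 0 0.094" --pt "-0.065 -0.423 -0.471 -41 0 0 0.094" --pt "-0.065 -0.482 -0.488 -44 0 0 0.094"

```text
time: 1.65
tcp_pos: [0.5128, -0.0542, 0.2704]
ee_rot: [[0.0, 0.837, -0.547], [-0.0, -0.547, -0.837], [-1.0, 0.0, 0.0]]
wrist_force: [0.8, 0.3, 0.5]
grip_width: 1.003
```

>>> servo_tool --pt "0 -0.03 -0.052 -2 0 0 0.094" --pt "0 -0.06 -0.104 -4 0 0 0.094" --pt "0 -0.091 -0.157 -6 0 0 0.094" --pt "0 -0.123 -0.21 -8.7 0 0 0.094" --pt "0 -0.123 -0.21 -8.7 0 0 0.094" --pt "0 -0.123 -0.21 -8.7 0 0 0.094"

```text
time: 2.4
tcp_pos: [0.5251, 0.1863, 0.2701]
ee_rot: [[-0.001, 0.91, -0.415], [-0.001, -0.415, -0.91], [-1.0, -0.0, 0.001]]
wrist_force: [-0.4, 0.4, -0.3]
grip_width: 0.999
```

Run:
```python
from h import *
import json
s=observe();im=viewer.camera('wrist');cv2.imwrite('pics/w1.png',im[:,:,::-1])
json.dump({k:np.array(s[k]).tolist() for k in('tcp_pos','ee_rot')},open('w1.json','w'));print(s['tcp_pos'],s['ee_rot'],s['joint_positions'])
```

```text
[0.52513452 0.18626628 0.27005841] [[-7.42936108e-04  9.09629942e-01 -4.15418845e-01]
 [-1.25786664e-03 -4.15419481e-01 -9.09629085e-01]
 [-9.99998933e-01 -1.53254786e-04  1.45282329e-03]] [ -8.88978508  25.40504581 -20.08432129  96.6764813    9.87370017
  59.72890418 -56.73770124]
```

View pics/w1.png

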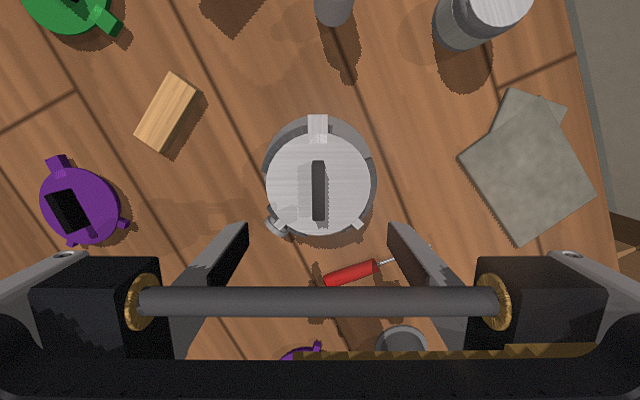

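Run:
```python
import cv2
a=cv2.imread('pics/w1.png')[105:245,250:390]
a=cv2.convertScaleAbs(a,alpha=1.3)
cv2.imwrite('pics/zw1.png',cv2.resize(a,(560,560),interpolation=cv2.INTER_CUBIC))
```

```text
(no output)
```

View pics/zw1.png

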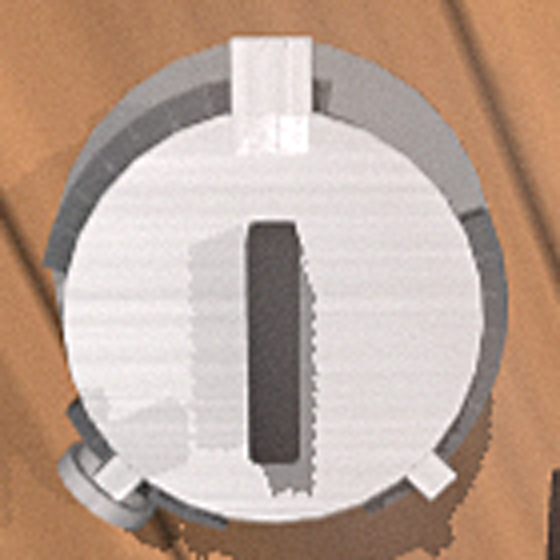

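Run:
```python
from h import *
import json
s=json.load(open('w1.json'))
Z=lambda x,y,z:onz('wrist',250+(x+.5)/4-.5,105+(y+.5)/4-.5,z,s)[:2]
def circ(P):
    P=np.array(P);A=np.c_[2*P,np.ones(len(P))];x=np.linalg.lstsq(A,(P**2).sum(1),rcond=None)[0]
    return x[:2],np.sqrt(x[2]+x[:2]@x[:2])
c,r=circ([Z(x,y,.116) for x,y in [(65,325),(85,225),(150,145),(200,120),(330,118),(430,190),(475,270),(480,350),(450,440),(360,508),(260,522),(180,505)]])
print('lid',c,r)
rc,rr=circ([Z(x,y,.100) for x,y in [(48,240),(80,170),(140,95),(190,62),(505,280),(506,320),(495,390),(475,430)]])
print('rim',rc,rr)
def a(x,y,z,c0=rc):
    d=Z(x,y,z)-c0;return round(np.degrees(np.arctan2(d[1],d[0])),1),round(np.hypot(*d),4)
print('wide',a(327,82,.1),a(484,208,.1))
print('L',a(45,267,.1),a(72,403,.1))
print('D',a(225,522,.1),a(372,507,.1))
print('stub',a(105,487,.03))
print('key',a(271,38,.116,c)); b=Z(273,224,.152)-Z(273,462,.152);print('bar',np.degrees(np.arctan2(b[1],b[0])),Z(273,343,.152))
```

```text
lid [0.52538298 0.18525543] 0.06388373053396279
rim [0.52882509 0.18934244] 0.07474509197073353
wide (np.float64(52.8), np.float64(0.0687)) (np.float64(-0.0), np.float64(0.0704))
L (np.float64(146.9), np.float64(0.0734)) (np.float64(-177.7), np.float64(0.074))
D (np.float64(-127.5), np.float64(0.0764)) (np.float64(-90.1), np.float64(0.0761))
stub (np.float64(-152.0), np.float64(0.1109))
key (np.float64(65.7), np.float64(0.0843))
bar 65.4431793386363 [0.52699892 0.18842389]
```

>>> servo_tool --pt "0.05 0 -0.0015 0 0 0 0.05" --pt "0.1 0 -0.0015 0 0 0 0.05" --pt "0.13 0 -0.0015 0 0 0 0.05" --pt "0.147 0 -0.0015 0 0 0 0.05" --pt "0.147 0 -0.0015 0 0 0 0.05" --pt "0.147 0 -0.0015 0 0 0 0.0" --pt "0.147 0 -0.0015 0 0 0 0.0" --pt "0.147 0 -0.0015 0 0 0 0.0" --pt "0.147 0 -0.0015 0 0 0 0.0" --pt "0.147 0 -0.0015 0 0 0 0.0" --squeeze 12

```text
time: 3.7
tcp_pos: [0.5262, 0.1885, 0.1239]
ee_rot: [[0.001, 0.91, -0.415], [0.0, -0.415, -0.91], [-1.0, 0.001, -0.0]]
wrist_force: [0.6, 0.5, 3.4]
grip_width: 0.148
```

>>> servo_tool --pt "0 0 0 4 0 0 0" --pt "0 0 0 9 0 0 0" --pt "0 0 0 14 0 0 0" --pt "0 0 0 19 0 0 0" --pt "0 0 0 24 0 0 0" --pt "0 0 0 29 0 0 0" --pt "0 0 0 34 0 0 0" --pt "0 0 0 38 0 0 0" --pt "0 0 0 38 0 0 0" --pt "0 0 0 38 0 0 0"

```text
time: 4.95
tcp_pos: [0.5256, 0.1883, 0.1231]
ee_rot: [[-0.001, 0.462, -0.887], [-0.0, -0.887, -0.462], [-1.0, -0.0, 0.001]]
wrist_force: [0.7, 0.2, -3.6]
grip_width: 0.149
```

Run:
```python
from h import *
s=observe();print(s['grip_width'],s['tcp_pos'],s['wrist_force'],s['moment'])
a=viewer.camera('scene')[200:300,235:340,::-1];b=viewer.camera('side')[130:230,210:315,::-1]
cv2.imwrite('pics/t1.png',cv2.resize(np.hstack([a,b]),None,fx=3.7,fy=3.7,interpolation=cv2.INTER_CUBIC))
```

```text
0.1489214115665903 [0.5255701  0.18831381 0.123127  ] [ 0.67038363  0.21037378 -3.5982687 ] [-2.95591873e-02  4.94484413e-06  1.31727589e-02]
```

View pics/t1.png

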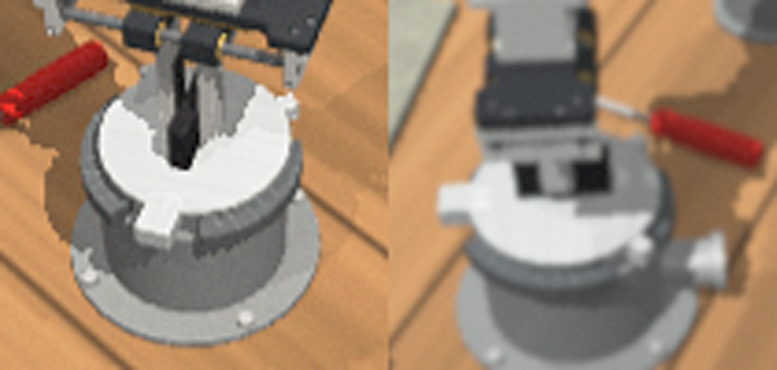

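Force went from +3.4 to −3.6 N, so the lid now hangs in the gripper over its notches. In the left view its key is inside the notch opening. I'll lower it and release.

>>> servo_tool --pt "0.003 0 0 0 0 0 0" --pt "0.006 0 0 0 0 0 0" --pt "0.009 0 0 0 0 0 0" --pt "0.0095 0 0 0 0 0 0" --pt "0.0095 0 0 0 0 0 0"

```text
time: 5.68
tcp_pos: [0.5259, 0.1884, 0.1139]
ee_rot: [[0.0, 0.461, -0.887], [0.0, -0.887, -0.461], [-1.0, -0.0, -0.0]]
wrist_force: [0.7, 0.3, -3.4]
grip_width: 0.15
```

Still carrying the weight, with nothing caught during the 9 mm drop. I'll open and retreat.

>>> servo_tool --pt "0 0 0 0 0 0 0.03" --pt "0 0 0 0 0 0 0.04" --pt "0 0 0 0 0 0 0.05" --pt "0 0 0 0 0 0 0.05" --pt "-0.02 0 0 0 0 0 0.05" --pt "-0.05 0 0 0 0 0 0.05" --pt "-0.1 0 0 0 0 0 0.05" --pt "-0.15 0 0 0 0 0 0.05" --pt "-0.16 0 0 0 0 0 0.05" --pt "-0.16 0 0 0 0 0 0.05"

```text
time: 6.92
tcp_pos: [0.5259, 0.1883, 0.2742]
ee_rot: [[0.001, 0.461, -0.887], [0.0, -0.887, -0.461], [-1.0, 0.0, -0.001]]
wrist_force: [0.6, -0.0, -0.3]
grip_width: 0.531
```

Run:
```python
from h import *
import json
s=observe();print(s['grip_width'],s['tcp_pos'],s['wrist_force'])
w=viewer.camera('wrist')
json.dump({k:np.array(s[k]).tolist() for k in('tcp_pos','ee_rot')},open('w2.json','w'))
cv2.imwrite('pics/w2.png',cv2.resize(w[105:245,250:390,::-1],(560,560),interpolation=cv2.INTER_CUBIC))
a=viewer.camera('scene')[200:300,235:340,::-1];b=viewer.camera('side')[130:230,210:315,::-1]
cv2.imwrite('pics/t2.png',cv2.resize(np.hstack([a,b]),None,fx=3.7,fy=3.7,interpolation=cv2.INTER_CUBIC))
```

```text
0.5306176463208064 [0.52590928 0.18832613 0.27415494] [ 0.55238307 -0.0431695  -0.33948318]
```

View pics/t2.png

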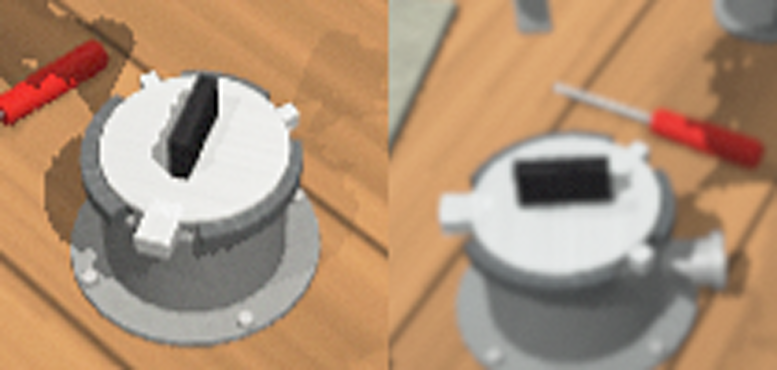

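View pics/w2.png

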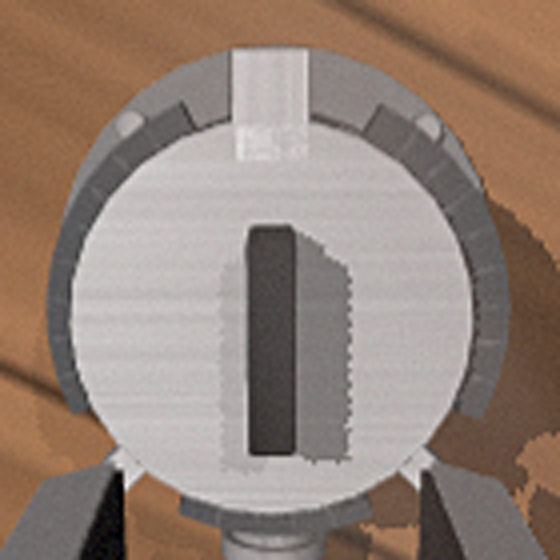

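The wrist view shows the key centred in the wide notch (edges at about 190 and 370, key at 232–309) and the feet in the narrow notches. Next I'll measure the lid's height.

Run:
```python
from h import *
import json
def circ(P):
    P=np.array(P);A=np.c_[2*P,np.ones(len(P))];x=np.linalg.lstsq(A,(P**2).sum(1),rcond=None)[0]
    return x[:2],np.sqrt(x[2]+x[:2]@x[:2])
s=json.load(open('w2.json'))
pts=[(72,320),(85,240),(130,170),(180,135),(370,135),(430,185),(465,260),(472,330),(455,400),(90,400)]
for z in(.106,.116): print('lid',z,circ([onz('wrist',250+(x+.5)/4-.5,105+(y+.5)/4-.5,z,s)[:2] for x,y in pts]))
# side and scene: key outer end top corners + lid edge; circle centres must agree at true height
A=[(100,150),(107,115),(150,82),(240,85),(280,110),(291,155),(270,195),(225,215)]
B=[(468-388,205),(485-388,170),(530-388,142),(600-388,143),(650-388,175),(659-388,205),(630-388,245),(560-388,264),(500-388,245)]
f=3.7
for z in(.106,.111,.116):
  print(z,'scene',circ([onz('scene',235+x/f,200+y/f,z)[:2] for x,y in A]),'side',circ([onz('side',210+x/f,130+y/f,z)[:2] for x,y in B]))
# triangulate bar top ends / key
def tri(p,q):
  o1,d1=ray('scene',235+p[0]/f,200+p[1]/f);o2,d2=ray('side',210+(q[0]-388.5)/f,130+q[1]/f)
  t=np.linalg.lstsq(np.c_[d1,-d2],o2-o1,rcond=None)[0];a=o1+d1*t[0];b=o2+d2*t[1];return ((a+b)/2).round(4),np.linalg.norm(a-b).round(4)
print('bar top near',tri((180,152),(518,163)),'far',tri((208,78),(607,160)))
f=6
def tri0(p,q):
  o1,d1=ray('scene',235+p[0]/f,200+p[1]/f);o2,d2=ray('side',215+q[0]/f,150+q[1]/f)
  t=np.linalg.lstsq(np.c_[d1,-d2],o2-o1,rcond=None)[0];a=o1+d1*t[0];b=o2+d2*t[1];return ((a+b)/2).round(4),np.linalg.norm(a-b).round(4)
print('before',tri0((335,215),(188,160)),tri0((286,112),(303,95)))
```

```text
lid 0.106 (array([0.52561487, 0.1875905 ]), np.float64(0.06359505466943956))
lid 0.116 (array([0.527443  , 0.18855093]), np.float64(0.061767956408233946))
0.106 scene (array([0.52299501, 0.18784557]), np.float64(0.06443685415776572)) side (array([0.52315036, 0.18680196]), np.float64(0.061671823548463546))
0.111 scene (array([0.52588654, 0.19112716]), np.float64(0.06408814072499364)) side (array([0.52042959, 0.1909559 ]), np.float64(0.06121905992018402))
0.116 scene (array([0.52877808, 0.19440875]), np.float64(0.06373942729221543)) side (array([0.51770882, 0.19510983]), np.float64(0.060766296291906566))
bar top near (array([0.5495, 0.2008, 0.1364]), np.float64(0.0079)) far (array([0.4959, 0.1732, 0.1399]), np.float64(0.0005))
before (array([0.5353, 0.2136, 0.1492]), np.float64(0.0006)) (array([0.5112, 0.16  , 0.1489]), np.float64(0.0015))
```

Run:
```python
import cv2
a=cv2.imread('pics/t2.png')
cv2.imwrite('pics/t2z.png',cv2.resize(a[60:270,70:320],None,fx=2.8,fy=2.8,interpolation=cv2.INTER_CUBIC))
```

```text
(no output)
```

View pics/t2z.png

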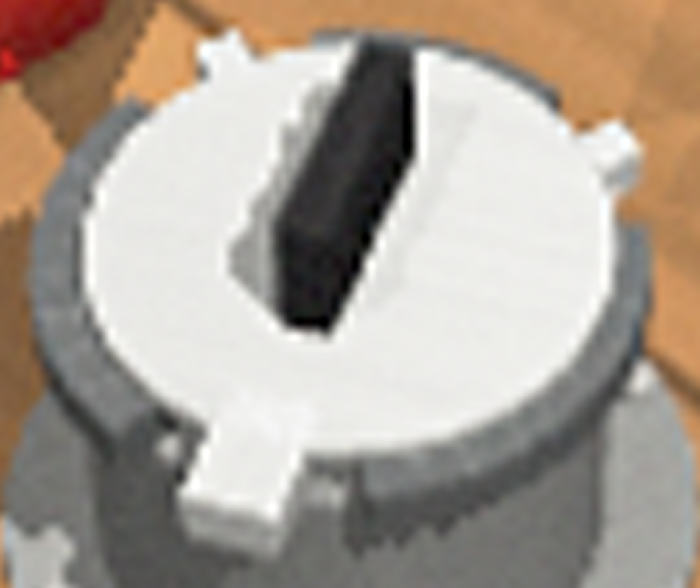

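The lid height fits home on every view: the centres and radius agree at a top height of 0.106 m, not 0.116 m. I'm handing it in.

Run:
```python
from station import job
print(job.job_done())
```

```text
the job is handed in; nothing more can be done
None
```

The lid of the larger pot is home. I gripped its bar with 12 N, turned it about 38° clockwise on the rim until the key was over the wide notch, then lowered it about 9 mm. I let go and backed the gripper off to 0.27 m. The job was handed in about 7 s into the 32 s allowed.

**Seating:** the last wrist picture shows the key centred in the wide notch and both feet in the narrow ones.

**Height:** the lid's measured radius, and its centre in the scene and side views, fit a lid top at 106 mm (home). They do not fit 116 mm (proud).

**Weaker checks:** the bar top triangulated at 136–140 mm, against 142 mm expected. One of those two points was poor, with the rays missing each other by 8 mm. Before the turn, the same method also read about 3 mm low. I judged "flush all round" from the pictures and the circle fits, not from a direct measurement around the rim.

**Forces and contact:** the wrist force readings stayed within about 4 N. While turning, the gripper carried the lid's weight (3.6 N) once the key was over the notch, and lowering it met no resistance. The arm never worked near the smaller pot, though I did not re-measure its position at the end.

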